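Open the push-to-open coffee capsule cupboard

ROBOT

A 6-joint arm with a two-finger parallel gripper is mounted at the origin on a cart in front of the work surface, level with it; the furniture and walls round the work are solid. World frame = base frame: x ahead of the robot, y to its left, z up, the work surface at z = 0. Lengths are in mm, angles in degrees, forces in N, time in s.
With the tool pointing down it reaches from about 300 to 850 mm from the base axis. Payload 4.2 kg.
Tool frame: the origin (TCP) lies at the very end of the fingers, on their centre line; the grasp point (between the pads) lies 19 mm behind it (ctrl.grip_depth is the z of the grasp point in the tool frame, in mm); z points along the fingers, y is the line along which they close (so a half turn about z gives the same grasp; the last joint's range is limited). The gripper opens to 91 mm and grips with 3 to 60 N. Pads are 32 mm wide; open, the fingers measure 118 mm over their backs; the gripper's body (76 mm by 178 mm) begins 60 mm behind the grasp point.
Start: joints at [-64.916, 18.312, 89.639, -0, 72.044, -1.146], TCP at [254.142, -515.805, 213.976] pointing down, gripper open.
Joint ranges: [-177.97, 177.97], [-48.28, 115.42], [12.27, 149.76], [-77.06, 257.06], [2.81, 150.46], [-146.56, 146.56]. Speed limits (degrees/s): [147.25, 147.25, 180, 180, 180, 180].

INTERFACE

Orientations are given as [roll, pitch, yaw] about the fixed x, y, z axes, in that order (R = Rz(yaw) Ry(pitch) Rx(roll)).
In Python, from cell import ctrl gives the robot as it stands. The module is installed in compiled form; this text tells all that it offers.
- The arm moves only by the tool send_path, called after "Call:" by a JSON object that holds its "name" and its "arguments". Schema: {"type":"object","properties":{"offsets":{"type":"array","items":{"type":"array","prefixItems":[{"type":"number"},{"type":"array","items":{"type":"number"},"minItems":3,"maxItems":3},{"type":"array","items":{"type":"number"},"minItems":3,"maxItems":3}],"minItems":3,"maxItems":3},"minItems":1,"maxItems":12},"clamp_n":{"type":"number"},"only":{"type":"string"},"quiet":{"type":"boolean"},"lines":{"type":"string"}},"required":["offsets"],"additionalProperties":false}. offsets is a list of rows, 1 to 12 of them, each written [opening, [dx, dy, dz], [rx, ry, rz]]: the finger opening in mm, then dx, dy, dz in shares of the most that a row can go, 1 being 62.5 mm, then a rotation vector rx, ry, rz in fractions of the full range, 1 being 60 degrees; each row shifts and turns the commanded pose from where the row before left it, along the tool's axes as they then stand; what a row does not reach is not made up. A row lasts 1/8 s, in which the tool goes at most 62.5 mm and 10.7 degrees, less where a joint would pass 70% of its speed; a pose out of reach is approached as far as the arm can. The fingers move at their own pace and stop on an object; clamp_n is the grip in N (left out, the last holds). Time passes only in rows, so rows that do not move let the fingers close. The tool returns the time, the measured TCP pose, the force, the opening and the grip force at its end. only (a regular expression) keeps the lines of the reply that match it, lines (a string "A,B") keeps lines A to B, and quiet returns only ok. No shift or turn number may pass 1 either way. Input that does not fit is refused with a message, and nothing moves.
- ctrl.sense(): the state, without advancing time (a new reading comes with each control period).
- ctrl.snapshot(name): name is "scene" or "top" or "wrist"; returns a dict with "image" (420x560x3 uint8, red, green, blue), "intrinsics" (3x3 intrinsics, pixels), "dist" ([k1, k2, p1, p2, k3] as OpenCV has them; the pictures are not rectified), "R" (3x3) and "t" (3): a world point X has camera coordinates R X + t. Camera axes: x right, y down, z forward; pixel columns grow to the right and rows downward; lengths in mm; the calibration is good to about 2 mm. A picture is of the moment at which its call begins. There is no depth.
- ctrl.job_done(): hands the job in; it is judged then, once.
Trained networks look in the newest picture that a camera, given by its name, has taken for a name from the list of things; names that differ only in an ending like _2 or _b are one class to them, and where a whole thing is asked for, a point or a joint stands for the part that bears it (a point fixed in the world has none). Each returns a list of dicts, best first, with "conf" (0 to 1); they miss things now and then, are a little off and sometimes report something else, mostly with a low value. They report only what shows in the picture. A call takes as long as a camera call. They do not tell look-alikes from the thing itself.
- ctrl.regions_of(camera, target): "region" (420x560 bool, what is visible of it) and "rect" ([left, top, width, height] in pixels, round what is visible of it).
- ctrl.pinpoint(camera, target): "at" ([column, row] in pixels: a listed point, or the origin of a listed thing).
The state is a dict: "t": time; "qpos": joint angles; "qd": joint speeds; "joint_efforts": joint torques, N m; "position": TCP position; "orientation": TCP orientation; "contact_force": force on the tool from outside, world axes, zero at the start; "torque": the same for the moment, N m; "finger_gap": finger opening in mm; "finger_force": force on a finger pad.
Only numpy, scipy, OpenCV 4.12 (cv2) and the standard library are available. Lean on these libraries where they do the work, as an engineer would, in place of code of your own. Each camera call takes 0.05 s, during which the arm holds its last target. There are 200 camera calls.

TASK

Open the little capsule cupboard on the worktop for the coffee round. First slide whichever thing stands in front of its white flap (the matchbox or the red capsule) along the worktop to one side, clear of where the flap will come down; then press the flap at its round touch mark and let go so that the catch springs it ajar, and finally push the flap on round its hinge until it lies fully down and flat. Only touch and push: pick up or tip nothing, do not let the flap strike anything, and leave everything else where it stands.

Things in the scene. Friction and masses are not known exactly. Their poses are not given: they have to be found in the camera images.
- cupboard: light-wood box cupboard, fixed, full of capsules, 160 deep (its x) x 200 wide (y) x 180 high mm. Origin: centre of its underside, on the worktop; x points from front to back, y to the left as the robot sees it. Front plane 80 mm before the origin. A white flap is set flush between the sides; the top board ends 20 mm behind the front plane, so the flap's top edge is free from above
- flap (a joint): angle of the white drop-front flap (174 wide, 172 high, 12 thick) about a level hinge line along its lower front edge: 0 (to 0.005) shut and latched, growing as its top comes out and down towards the robot, 1.57 flat, fully open (stop). Once out, its hinge is stiff (0.13 N m): it stays about where it is left and sinks slowly beyond about 0.9. Pushed shut again, it latches again
- touch_mark (a point): centre of the round metal mark (22 mm) on the flap's outer face, 144 mm above the hinge line; moves with the flap. The catch is behind it: pressed in some 4 mm (flap at -0.03, 3 to 4 N; stop at 7 mm, -0.05) and let go, it frees the flap, and a sprung plunger pushes it to about 0.52 in half a second. Latched, it cannot be pulled open
- flap_edge (a point): middle of the flap's top edge (mid-thickness), 172 mm from the hinge line; moves with the flap. Ajar, it stands about 80 mm before the front plane and 155 mm above the worktop; fingers can enter the gap behind it from above, best 40 mm left of the middle: in mid-width the catch's tongue (22 wide) stands 26 mm out of the inner face, 137 to 152 mm from the hinge line
- flap_hinge (a point): point on the hinge line, in the middle of its width: on the front plane, 6 mm above the worktop. Fully open, the flap lies level from here to 172 mm before the cupboard, outer face down, inner face 18 mm above the worktop
- matchbox: small red matchbox lying flat, loose, 18 g, 36 (its x) x 53 (its y) x 15 high mm; origin under its centre. It or the red capsule lies before the flap, 80 to 95 mm from the front plane, the other off to the right; the room for moving it is on the left (a microwave stands to the right). Out of the flap's way once its origin is over 125 mm left or right of the cupboard's middle
- red_capsule: single red aluminium coffee capsule, loose, 12 g, round, 37 mm across at its foot (a flat rim), 27 high, narrower towards the top; origin in the centre of its underside. It slides easily when pushed near the worktop. Out of the flap's way once its origin is over 115 mm left or right of the cupboard's middle
- table_mug: large green and white mug, 101 high, loose, at the left; origin on its underside. To be left alone
- spice_caddy: chrome wire caddy with the salt and pepper shakers in it, 63 x 107 x 110 high, loose, at the right; origin under its centre. To be left alone
- salt_shaker: salt shaker with a black cap, 41 across, 85 high, standing in the caddy; origin on its underside. To be left alone
- pepper_shaker: pepper shaker, same shape, beside it in the caddy. To be left alone
- espresso_cup: small green espresso cup, 94 long with its handle, 52 high, loose, at the right in front; origin on its underside. To be left alone
There are look-alikes about, which are no part of the job. Of the things that look like the matchbox, take the one that is nearest to the robot's base at the start.

How it is judged (in metres and radians):
On the way, in this order (a step that is already met when the one before it is completed fails the run):
1. the matchbox and the capsule are both clear of the flap's way, to the left or right, with the flap still shut ((y of matchbox in the frame of cupboard above 0.108 m or y of matchbox in the frame of cupboard below -0.108 m) and (y of red_capsule in the frame of cupboard above 0.108 m or y of red_capsule in the frame of cupboard below -0.108 m) and value of joint flap below 0.1 rad), for 0.2 s.
2. the catch has been pressed and has let the flap spring ajar (value of joint flap between 0.4 and 1 rad), for 0.1 s.
At the end, for the whole second after the job is handed in: The flap lies flat, fully open (angle over 1.53), and the matchbox and the capsule stand or lie level and at rest on the worktop, each with its origin more than 108 mm to the left or right of the cupboard's middle (value of joint flap above 1.53 rad and (y of matchbox in the frame of cupboard above 0.108 m or y of matchbox in the frame of cupboard below -0.108 m) and (y of red_capsule in the frame of cupboard above 0.108 m or y of red_capsule in the frame of cupboard below -0.108 m) and height (world z) of matchbox between -0.01 and 0.01 m and angle between each of matchbox, red_capsule's own z axis and vertical below 0.12 rad and linear speed of each of matchbox, red_capsule below 0.02 m/s and height (world z) of red_capsule between -0.01 and 0.01 m); the robot touches nothing.
It fails at once if the matchbox or the capsule is lifted more than 12 mm or tipped by more than 0.35 rad (height (world z) of any of matchbox, red_capsule above 0.012 m or angle between any of matchbox, red_capsule's own z axis and vertical above 0.35 rad).
It fails at once if the flap strikes the matchbox or the capsule (contact force between flap and matchbox above 1 N or contact force between flap and red_capsule above 1 N).
It fails at once if both the matchbox and the capsule are moved more than 30 mm (only the one in front of the flap is to be moved) (distance of each of matchbox, red_capsule from where it was at the start of the episode above 0.03 m).
It fails at once if the large mug, the caddy, a shaker or the espresso cup is moved more than 20 mm (distance of any of table_mug, spice_caddy, salt_shaker, pepper_shaker, espresso_cup from where it was at the start of the episode above 0.02 m).
It also fails if it takes over 58 s, if anything falls off the work surface, if the arm or the gripper's body presses on something with over 40 N, if the wrist force passes 120 N, or if a joint passes its speed limit or range.

## Working session

There is one attempt and no reset: what is moved stays moved. The work goes in short steps, Python scripts to look and compute and a tool call to move; the robot and the scene stay as the last step left them, time stands still between calls to the robot, and variables do not carry over. Pictures are saved under pics/ and viewed, at most 10 in all, crops included, and the job is handed in when it is done.

```bash
mkdir -p pics
```

Create h.py:
```python
import numpy as np, cv2
from cell import ctrl
def px2w(s,uv,z):
    K=np.array(s["intrinsics"]);d=np.array(s["dist"]);R=np.array(s["R"]);t=np.array(s["t"])
    n=cv2.undistortPoints(np.array(uv,float).reshape(-1,1,2),K,d).reshape(-1,2)
    C=-R.T@t; out=[]
    for a in n:
        r=R.T@np.array([a[0],a[1],1]); out.append(C+r*(z-C[2])/r[2])
    return np.array(out).round(1)
def w2px(s,X):
    return cv2.projectPoints(np.array(X,float).reshape(-1,3),cv2.Rodrigues(np.array(s["R"]))[0],np.array(s["t"],float),np.array(s["intrinsics"]),np.array(s["dist"]))[0].reshape(-1,2).round(1)
Z=dict(cupboard=0,flap_hinge=6,touch_mark=150,flap_edge=178)
def look(c,names):
    s=ctrl.snapshot(c)
    for n in names:
        for p in ctrl.pinpoint(c,n)[:4]:
            print(c,n,round(p["conf"],2),np.round(p["at"]),px2w(s,[p["at"]],Z.get(n,0))[0][:2])
    return s
```

Run:
```python
from h import *
N="cupboard flap_hinge touch_mark flap_edge matchbox red_capsule table_mug spice_caddy espresso_cup".split()
a=[]
for c in ("scene","top"):
    s=look(c,N); a.append(s["image"]); print("C",-np.array(s["R"]).T@np.array(s["t"]))
    cv2.imwrite(f"pics/{c}0.png",s["image"][...,::-1])
```

```text
scene cupboard 0.84 [292. 219.] [604.7  34.5]
scene flap_hinge 0.67 [279. 222.] [559.5  64.9]
scene touch_mark 0.56 [278. 190.] [548.   64.5]
scene flap_edge 0.7 [280. 183.] [549.1  60.2]
scene matchbox 0.78 [326. 286.] [ 375.6 -180.3]
scene table_mug 0.9 [146. 214.] [395.6 488.8]
scene spice_caddy 0.66 [397. 298.] [ 427.  -383.3]
scene espresso_cup 0.63 [368. 301.] [ 377.2 -311.4]
C [-632.08076879 -482.44745359 1154.92746191]
top cupboard 0.93 [271. 183.] [614.4  38.1]
top flap_hinge 0.69 [264. 204.] [527.2  70.7]
top touch_mark 0.65 [265. 193.] [537.6  60.1]
top matchbox 0.63 [325. 237.] [ 386.2 -173.7]
top matchbox 0.47 [208. 237.] [397.1 298.5]
top matchbox 0.32 [386. 223.] [ 435.3 -429.5]
top red_capsule 0.44 [252. 225.] [441.1 118.8]
top table_mug 0.77 [161. 240.] [388.8 488.9]
top spice_caddy 0.58 [378. 224.] [ 430.6 -393. ]
top espresso_cup 0.5 [364. 239.] [ 372.9 -334.1]
C [ 210.01733825   17.99254461 1526.55418191]
```

View pics/scene0.png

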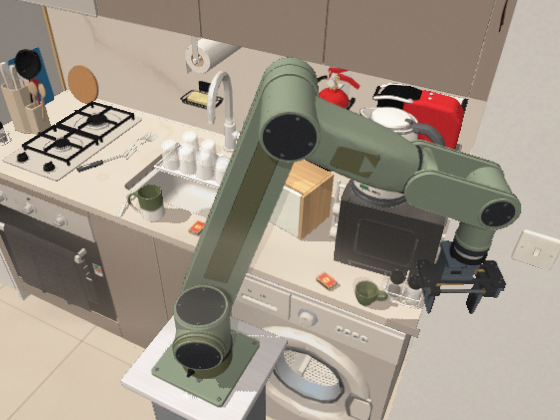

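View pics/top0.png

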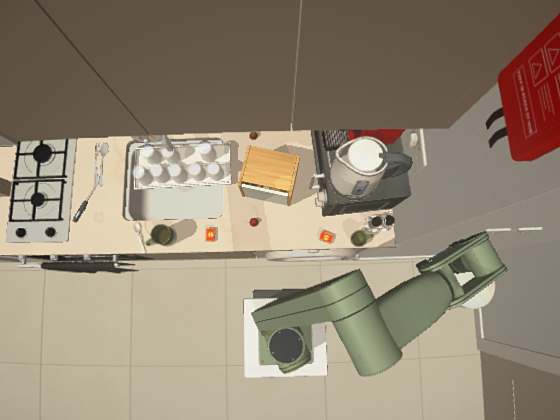

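Two look-alike matchboxes show in top: (325,237) at ~(386,-174), about 425 mm from the base, and (208,237) at ~(397,298), about 497 mm. The nearer, right one fits. The thing before the flap is the red capsule at (253,223); another capsule at (254,135) is behind the cupboard. I'll enlarge to confirm.

Run:
```python
from h import *
s=ctrl.snapshot("top")
im=s["image"][125:255,190:350][...,::-1]
cv2.imwrite("pics/crop1.png",cv2.resize(im,None,fx=4.6,fy=4.6,interpolation=cv2.INTER_CUBIC))
for n in ("red_capsule","matchbox"):
    for r in ctrl.regions_of("top",n): print(n,round(r["conf"],2),r["rect"],px2w(s,[[r["rect"][0]+r["rect"][2]/2,r["rect"][1]+r["rect"][3]/2]],15)[0])
print(ctrl.sense())
```

```text
matchbox 0.5 [204.1, 230.7, 10.7, 9.2] [402.8 289.5  15. ]
{'t': 1.15, 'qpos': array([-6.49154265e+01,  1.83100961e+01,  8.96371438e+01,  1.06193023e-03,
        7.20430385e+01, -1.14499470e+00]), 'qd': array([-0.12916278, -0.04372268, -0.01883827, -0.04968555,  0.0471433 ,
        0.00565595]), 'joint_efforts': array([ 1.89410101e-03, -4.12360704e+01, -2.32236421e+01,  7.27502746e-02,
        3.75735119e-02, -1.44398660e-05]), 'position': array([ 254.16151384, -515.81779876,  214.00662888]), 'orientation': array([ 1.79990260e+02, -8.15794168e-04,  2.62292410e+01]), 'contact_force': array([-0.09696527, -0.34750097, -0.83473637]), 'torque': array([ 0.02703139, -0.01520099,  0.02368763]), 'finger_force': 0.0, 'finger_gap': 91.31101558181508}
```

View pics/crop1.png

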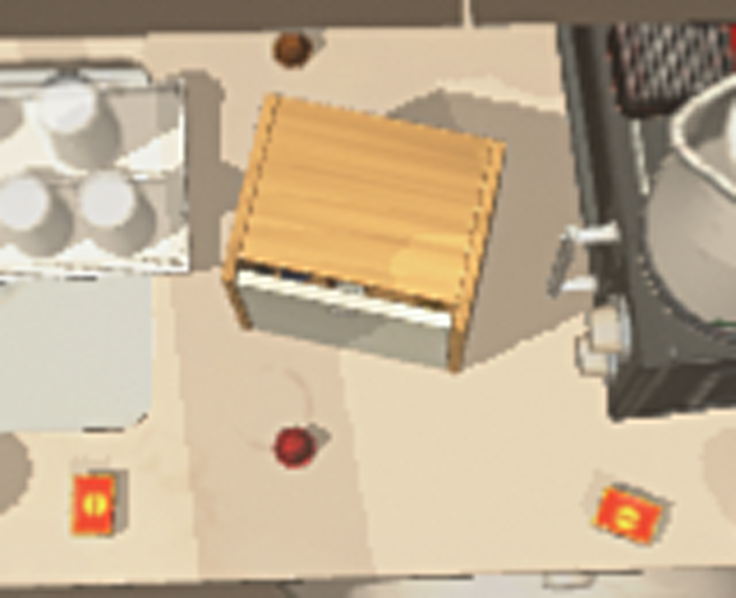

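Crop: red capsule before the flap at crop (295,447); the flap's foot runs (245,325)–(450,365), so the cupboard is yawed about -11°. The matchbox meant is the right one, crop (628,515); left one and the capsule behind the cupboard are look-alikes. The capsule has to move. Bringing the wrist camera over the area.

The manual's scale: shifts go in shares of 62.5 mm and turns go in shares of 60 degrees. Converting my numbers, -40.2 mm is -0.6432, 26.8 mm is 0.4288.

Call:
{"name": "send_path", "arguments": {"offsets": [[0, [0.4288, -0.6432, -0.2672], [0, 0, 0]], [0, [0.4288, -0.6432, -0.2672], [0, 0, 0]], [0, [0.4288, -0.6432, -0.2672], [0, 0, 0]], [0, [0.4288, -0.6432, -0.2672], [0, 0, 0]], [0, [0.4288, -0.6432, -0.2672], [0, 0, 0]], [0, [0.4288, -0.6432, -0.2672], [0, 0, 0]], [0, [0.4288, -0.6432, -0.2672], [0, 0, 0]], [0, [0.4288, -0.6432, -0.2672], [0, 0, 0]], [0, [0.4288, -0.6432, -0.2672], [0, 0, 0]], [0, [0.4288, -0.6432, -0.2672], [0, 0, 0]], [0, [0.4288, -0.6432, -0.2672], [0, 0, 0]], [0, [0.4288, -0.6432, -0.2672], [0, 0, 0]]], "clamp_n": 10}}

```text
t: 2.65
position: [329.2, 60.6, 415.2]
orientation: [180.0, -0.1, 26.2]
contact_force: [0.7, 0.0, 0.4]
finger_gap: 0.8
finger_force: 0.0
```

Call:
{"name": "send_path", "arguments": {"offsets": [[0, [0, 0, 0], [0, 0, 0.155]], [0, [0, 0, 0], [0, 0, 0.155]], [0, [0, 0, 0], [0, 0, 0.155]], [0, [0, 0, 0], [0, 0, 0.155]], [0, [0, 0, 0], [0, 0, 0]], [0, [0, 0, 0], [0, 0, 0]]]}}

```text
t: 3.4
position: [329.3, 59.1, 414.4]
orientation: [180.0, -0.0, -10.8]
contact_force: [-0.4, -0.6, -0.3]
finger_gap: 0.4
finger_force: 0.0
```

Run:
```python
from h import *
N="cupboard flap_hinge touch_mark flap_edge matchbox red_capsule".split()
s=look("wrist",N);cv2.imwrite("pics/w1.png",s["image"][...,::-1])
print("C",-np.array(s["R"]).T@np.array(s["t"]))
```

```text
wrist flap_hinge 0.6 [252.  36.] [541.1  63.2]
wrist flap_hinge 0.35 [243.  12.] [579.9  70.4]
wrist touch_mark 0.57 [243.  13.] [535.2  64.7]
wrist matchbox 0.85 [404. 101.] [ 389.7 -177.1]
wrist matchbox 0.73 [146. 144.] [403.  291.2]
wrist red_capsule 0.72 [237.  96.] [453.2 110.3]
C [401.7507949   44.82259468 583.93931341]
```

View pics/w1.png

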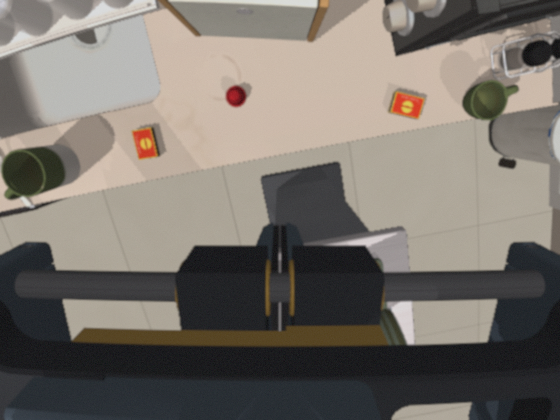

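Wrist picture: capsule (235,96), box front feet about (198,35) and (316,40), sink rim corner (160,97), matchbox (407,104), look-alike box (146,143), mug (30,170).

Run:
```python
from h import *
s=ctrl.snapshot("wrist")
print(px2w(s,[[198,35],[316,40],[235,97],[160,97],[155,60],[146,158],[133,130],[158,157],[180,151]],0)[:,:2])
print(px2w(s,[[243,13]],150))
for r in ctrl.regions_of("wrist","red_capsule"):
    x,y,w,h=r["rect"];print(r["conf"],x,y,w,h,px2w(s,[[x,y],[x+w,y+h],[x+w/2,y+h/2]],8))
im=s["image"][0:170,90:330][...,::-1]
cv2.imwrite("pics/crop2.png",cv2.resize(im,None,fx=3.3,fy=3.3,interpolation=cv2.INTER_CUBIC))
```

```text
[[562.7 152.6]
 [516.1 -40.9]
 [451.4 113.3]
 [478.2 242.9]
 [539.4 235.1]
 [379.8 298.1]
 [433.3 307.1]
 [377.1 275.6]
 [379.5 232.6]]
[[534.9  64.1 150. ]]
0.81 225.9 84.2 16.1 21.2 [[474.4 123.    8. ]
 [434.7 103.6   8. ]
 [454.6 113.3   8. ]]
```

View pics/crop2.png

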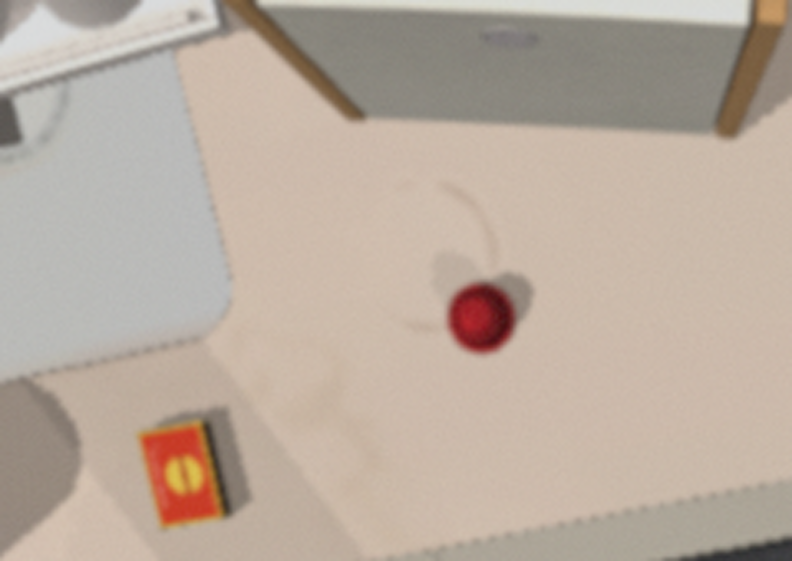

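The capsule (453,113) is about 35 mm left of the cupboard's middle (hinge mid ≈(539,58), yaw ≈ -13.5°). I'll put the closed fingers to its right and push low, along the cupboard's +y.

Scaled: 55 mm is 0.88, 45 mm is 0.72, 2.7 degrees / 60 = 0.045.

Call:
{"name": "send_path", "arguments": {"offsets": [[0, [0, 0, 0], [0, 0, 0.045]], [0, [0.432, -0.1376, 0.64], [0, 0, 0]], [0, [0.432, -0.1376, 0.64], [0, 0, 0]], [0, [0.432, -0.1376, 0.64], [0, 0, 0]], [0, [0.432, -0.1376, 0.64], [0, 0, 0]], [0, [0, 0, 0.88], [0, 0, 0]], [0, [0, 0, 0.88], [0, 0, 0]], [0, [0, 0, 0.88], [0, 0, 0]], [0, [0, 0, 0.72], [0, 0, 0]], [0, [0, 0, 0.24], [0, 0, 0]], [0, [0, 0, 0], [0, 0, 0]]]}}

```text
t: 5.22
position: [441.8, 66.9, 28.3]
orientation: [179.9, 0.2, -13.7]
contact_force: [-0.1, 0.0, 0.3]
finger_gap: 0.6
finger_force: 0.0
```

Run:
```python
from h import *
s=look("wrist",["red_capsule","flap_hinge","touch_mark"])
s=look("top",["red_capsule","touch_mark"])
s=look("scene",["red_capsule","touch_mark"])
```

```text
wrist red_capsule 0.96 [207. 232.] [453.9 112.1]
wrist flap_hinge 0.74 [245.  79.] [538.5  62.6]
top touch_mark 0.53 [264. 196.] [525.5  61.4]
scene red_capsule 0.65 [251. 239.] [450.3 112.2]
scene touch_mark 0.73 [279. 190.] [551.7  65.2]
scene touch_mark 0.45 [252. 240.] [308.2  30. ]
```

Scaled: 14 mm is 0.224, 10 mm is 0.16.

Call:
{"name": "send_path", "arguments": {"offsets": [[0, [0, 0, 0.224], [0, 0, 0]], [0, [0, 0, 0.16], [0, 0, 0]], [0, [0, -0.08, 0], [0, 0, 0]], [0, [0, -0.08, 0], [0, 0, 0]], [0, [-0.016, -0.112, 0], [0, 0, 0]], [0, [-0.016, -0.128, 0], [0, 0, 0]], [0, [-0.016, -0.128, 0], [0, 0, 0]], [0, [-0.016, -0.128, 0], [0, 0, 0]], [0, [-0.016, -0.128, 0], [0, 0, 0]], [0, [0, 0, 0], [0, 0, 0]]]}}

```text
t: 6.98
position: [449.4, 116.3, 5.3]
orientation: [-180.0, -0.0, -13.6]
contact_force: [0.2, -0.3, 0.0]
finger_gap: 0.8
finger_force: 0.0
```

Run:
```python
from h import *
s=look("wrist",["red_capsule"])
s=look("scene",["red_capsule","flap_hinge"])
```

```text
wrist red_capsule 0.78 [238. 238.] [461.1 137.6]
scene red_capsule 0.58 [248. 232.] [477.4 138.4]
scene flap_hinge 0.7 [279. 225.] [548.7  58.2]
```

Scaled: -8 mm is -0.128, -6 mm is -0.096.

Call:
{"name": "send_path", "arguments": {"offsets": [[0, [-0.016, -0.128, 0], [0, 0, 0]], [0, [-0.016, -0.128, 0], [0, 0, 0]], [0, [-0.016, -0.128, 0], [0, 0, 0]], [0, [-0.016, -0.128, 0], [0, 0, 0]], [0, [-0.016, -0.128, 0], [0, 0, 0]], [0, [-0.016, -0.128, 0], [0, 0, 0]], [0, [-0.016, -0.096, 0], [0, 0, 0]], [0, [-0.016, -0.064, 0], [0, 0, 0]], [0, [0, -0.032, 0], [0, 0, 0]], [0, [0, 0, 0], [0, 0, 0]]]}}

```text
t: 8.48
position: [455.6, 175.9, 5.3]
orientation: [180.0, -0.0, -13.7]
contact_force: [-0.0, 0.2, 0.1]
finger_gap: 0.5
finger_force: 0.0
```

Run:
```python
from h import *
s=look("wrist",["red_capsule","flap_hinge"])
cv2.imwrite("pics/w3.png",s["image"][...,::-1])
s=look("scene",["red_capsule"])
```

```text
wrist red_capsule 0.61 [237. 229.] [472.7 196.4]
scene red_capsule 0.2 [391. 293.] [ 437.4 -361.9]
```

View pics/w3.png

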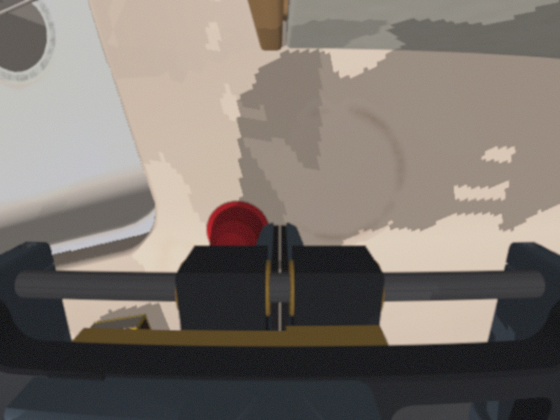

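Scaled: -40 mm is -0.64, -36 mm is -0.576.

Call:
{"name": "send_path", "arguments": {"offsets": [[0, [-0.016, -0.064, 0], [0, 0, 0]], [0, [-0.016, -0.064, 0], [0, 0, 0]], [0, [0, 0, 0], [0, 0, 0]], [0, [0, 0.128, 0], [0, 0, 0]], [0, [0, 0.48, 0], [0, 0, 0]], [0, [0, 0.48, -0.48], [0, 0, 0]], [0, [-0.48, 0.48, -0.64], [0, 0, 0]], [0, [-0.48, 0, -0.64], [0, 0, 0]], [0, [0, 0, -0.576], [0, 0, 0]], [0, [0, 0, 0], [0, 0, 0]], [0, [0, 0, 0], [0, 0, 0]]]}}

```text
t: 10.1
position: [373.4, 102.7, 150.7]
orientation: [180.0, 0.1, -13.7]
contact_force: [-0.3, -0.2, -0.6]
finger_gap: 0.2
finger_force: 0.0
```

Run:
```python
from h import *
s=look("wrist",["red_capsule","flap_hinge","touch_mark","cupboard"])
for n in ("red_capsule","touch_mark"):
  for r in ctrl.regions_of("wrist",n)[:2]:
    x,y,w,h=r["rect"];print(n,r["conf"],r["rect"],px2w(s,[[x+w/2,y+h/2]],8 if n[0]=="r" else 150))
cv2.imwrite("pics/w4.png",s["image"][...,::-1])
s=look("top",["red_capsule"])
s=look("scene",["red_capsule"])
```

```text
wrist red_capsule 0.9 [155. 122.] [470.7 203.5]
wrist flap_hinge 0.9 [280.   6.] [539.4  60.6]
red_capsule 0.91 [132.8, 99.0, 38.0, 41.8] [[472.8 203.1   8. ]]
touch_mark 0.76 [173.7, 0.1, 210.2, 7.6] [[497.4  72.2 150. ]]
top red_capsule 0.64 [326. 234.] [ 395.5 -177. ]
scene red_capsule 0.59 [229. 225.] [477.4 207.9]
```

View pics/w4.png

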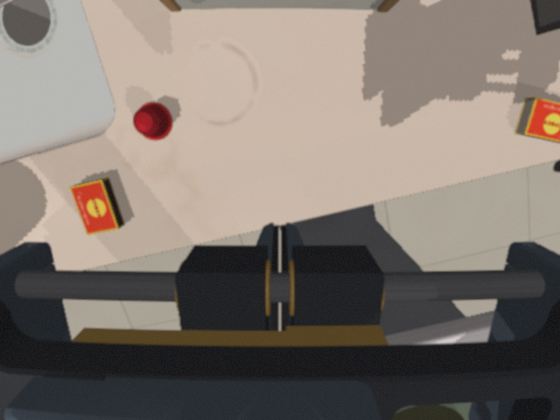

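Capsule upright at (154,121), ≈123 mm left of the middle; the tool is already in line with the touch mark. Approaching to press.

Scaled: 45 mm is 0.72, 40 mm is 0.64.

Call:
{"name": "send_path", "arguments": {"offsets": [[0, [0.72, 0.032, 0.048], [0, 0, 0]], [0, [0.72, 0, 0], [0, 0, 0]], [0, [0.64, 0, 0], [0, 0, 0]], [0, [0.128, 0, 0], [0, 0, 0]], [0, [0, 0, 0], [0, 0, 0]]]}}

```text
t: 11.28
position: [507.1, 68.6, 147.9]
orientation: [180.0, 0.1, -13.7]
contact_force: [0.1, -0.2, 0.7]
finger_gap: 0.1
finger_force: 0.0
```

Call:
{"name": "send_path", "arguments": {"offsets": [[0, [0.064, 0, 0], [0, 0, 0]], [0, [0.064, 0, 0], [0, 0, 0]], [0, [0.032, 0, 0], [0, 0, 0]]]}}

```text
t: 11.65
position: [517.4, 66.4, 148.6]
orientation: [-180.0, -0.0, -13.7]
contact_force: [-0.3, -0.2, 0.2]
finger_gap: 0.7
finger_force: 0.0
```

Scaled: 2 mm is 0.032.

Call:
{"name": "send_path", "arguments": {"offsets": [[0, [0.032, 0, 0], [0, 0, 0]], [0, [0.032, 0, 0], [0, 0, 0]], [0, [0.032, 0, 0], [0, 0, 0]]]}}

```text
t: 12.02
position: [522.4, 65.0, 148.3]
orientation: [180.0, 0.1, -13.7]
contact_force: [-3.8, 1.4, 2.7]
finger_gap: -0.1
finger_force: 1.6
```

Call:
{"name": "send_path", "arguments": {"offsets": [[0, [0.024, 0, 0], [0, 0, 0]], [0, [0, 0, 0], [0, 0, 0]]]}}

```text
t: 12.28
position: [524.4, 64.5, 148.2]
orientation: [180.0, 0.0, -13.7]
contact_force: [-3.2, 0.4, 1.1]
finger_gap: 0.4
finger_force: 1.5
```

Call:
{"name": "send_path", "arguments": {"offsets": [[0, [0.024, 0, 0], [0, 0, 0]], [0, [0, 0, 0], [0, 0, 0]]]}}

```text
t: 12.52
position: [526.1, 64.1, 148.2]
orientation: [180.0, 0.0, -13.7]
contact_force: [-3.5, 1.8, 0.9]
finger_gap: 0.6
finger_force: 1.5
```

Scaled: 1.5 mm is 0.024.

Call:
{"name": "send_path", "arguments": {"offsets": [[0, [0.024, 0, 0], [0, 0, 0]], [0, [0, 0, 0], [0, 0, 0]]]}}

```text
t: 12.78
position: [527.7, 63.7, 148.2]
orientation: [180.0, 0.0, -13.7]
contact_force: [-2.7, 0.9, -0.6]
finger_gap: 0.1
finger_force: 1.4
```

Call:
{"name": "send_path", "arguments": {"offsets": [[0, [-0.96, 0, 0], [0, 0, 0]], [0, [-0.96, 0, 0], [0, 0, 0]], [0, [-0.64, 0, -0.48], [0, 0, 0]], [0, [0, 0, -0.64], [0, 0, 0]], [0, [0, 0, -0.48], [0, 0, 0]], [0, [0, 0, 0], [0, 0, 0]]]}}

```text
t: 13.52
position: [374.8, 101.9, 250.9]
orientation: [-179.8, -0.5, -13.7]
contact_force: [0.5, -0.5, -0.3]
finger_gap: 0.5
finger_force: 0.0
```

Run:
```python
from h import *
Z["flap_edge"]=155
s=look("wrist",["flap_edge","touch_mark","red_capsule"])
cv2.imwrite("pics/w5.png",s["image"][...,::-1])
```

```text
wrist touch_mark 0.58 [280.  92.] [466.9  78.3]
```

View pics/w5.png

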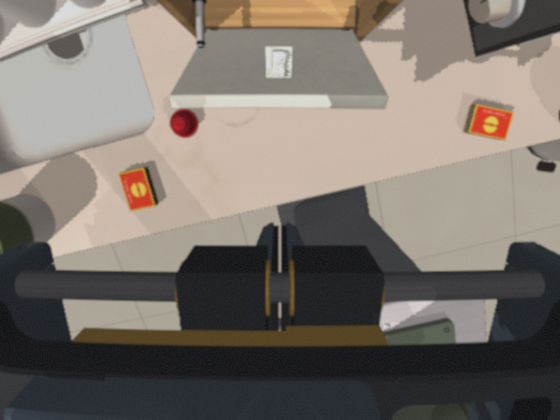

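The flap is ajar: top edge at rows 95–107, columns 172–386; tongue at (279,62), plunger at the far left (200,20). Entering the gap 40 mm left of the middle.

Scaled: 44.5 mm is 0.712, 40 mm is 0.64.

Call:
{"name": "send_path", "arguments": {"offsets": [[0, [0.712, -0.208, 0], [0, 0, 0]], [0, [0.712, -0.208, 0], [0, 0, 0]], [0, [0.712, -0.192, 0], [0, 0, 0]], [0, [0, 0, 0], [0, 0, 0]], [0, [0, 0, 0.64], [0, 0, 0]], [0, [0, 0, 0.48], [0, 0, 0]], [0, [0, 0, 0.32], [0, 0, 0]], [0, [0, 0, 0], [0, 0, 0]]]}}

```text
t: 14.72
position: [508.5, 106.5, 156.3]
orientation: [179.9, 0.3, -13.7]
contact_force: [1.2, 0.5, -0.0]
finger_gap: 0.5
finger_force: 0.0
```

Call:
{"name": "send_path", "arguments": {"offsets": [[0, [0, 0, 0.16], [0, 0, 0]], [0, [0, 0, 0.16], [0, 0, 0]], [0, [0, 0, 0], [0, 0, 0]]]}}

```text
t: 15.1
position: [510.3, 106.8, 137.7]
orientation: [180.0, 0.1, -13.7]
contact_force: [0.4, 0.1, -0.4]
finger_gap: 0.8
finger_force: 0.0
```

Call:
{"name": "send_path", "arguments": {"offsets": [[0, [-0.144, 0, 0.064], [0, 0, 0]], [0, [-0.144, 0, 0.08], [0, 0, 0]], [0, [-0.144, 0, 0.096], [0, 0, 0]], [0, [-0.144, 0, 0.144], [0, 0, 0]], [0, [-0.144, 0, 0.176], [0, 0, 0]], [0, [-0.128, 0, 0.16], [0, 0, 0]], [0, [-0.128, 0, 0.176], [0, 0, 0]], [0, [0, 0, 0], [0, 0, 0]]]}}

```text
t: 16.1
position: [450.1, 121.2, 81.2]
orientation: [179.9, 0.1, -13.6]
contact_force: [0.0, 0.8, -0.6]
finger_gap: 0.8
finger_force: 0.0
```

Run:
```python
from h import *
s=look("wrist",["red_capsule"])
cv2.imwrite("pics/w6.png",s["image"][...,::-1])
```

```text
wrist red_capsule 0.56 [173. 208.] [473.2 204.7]
```

View pics/w6.png

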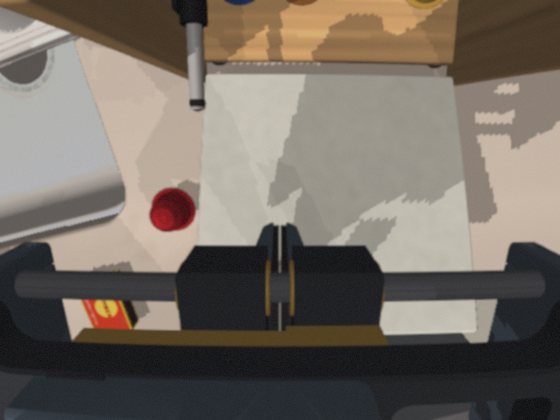

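Scaled: 13 mm is 0.208, 12 mm is 0.192.

Call:
{"name": "send_path", "arguments": {"offsets": [[0, [-0.112, 0, 0.192], [0, 0, 0]], [0, [-0.096, 0, 0.208], [0, 0, 0]], [0, [-0.08, 0, 0.192], [0, 0, 0]], [0, [-0.048, 0, 0.192], [0, 0, 0]], [0, [0, 0, 0.096], [0, 0, 0]], [0, [0, 0, 0.064], [0, 0, 0]], [0, [0, 0, 0], [0, 0, 0]]]}}

```text
t: 17.08
position: [431.4, 126.3, 23.2]
orientation: [180.0, 0.0, -13.7]
contact_force: [-0.3, -0.5, -0.3]
finger_gap: 0.8
finger_force: 0.0
```

Call:
{"name": "send_path", "arguments": {"offsets": [[0, [0, 0, 0.032], [0, 0, 0]], [0, [0, 0, 0.032], [0, 0, 0]], [0, [0, 0, 0], [0, 0, 0]]]}}

```text
t: 17.45
position: [431.2, 126.3, 19.3]
orientation: [180.0, -0.0, -13.7]
contact_force: [0.3, 0.4, -0.3]
finger_gap: 0.1
finger_force: 0.0
```

Scaled: 1 mm is 0.016.

Call:
{"name": "send_path", "arguments": {"offsets": [[0, [0, 0, 0.016], [0, 0, 0]], [0, [0, 0, 0.016], [0, 0, 0]], [0, [0, 0, 0], [0, 0, 0]]]}}

```text
t: 17.82
position: [431.3, 126.3, 18.2]
orientation: [-180.0, -0.0, -13.7]
contact_force: [-1.9, 0.0, 8.5]
finger_gap: 0.5
finger_force: 4.3
```

Call:
{"name": "send_path", "arguments": {"offsets": [[0, [0, 0, 0.016], [0, 0, 0]], [0, [0, 0, 0.008], [0, 0, 0]], [0, [0, 0, 0], [0, 0, 0]]]}}

```text
t: 18.2
position: [431.4, 126.4, 18.0]
orientation: [-180.0, -0.1, -13.7]
contact_force: [-5.4, -2.2, 22.7]
finger_gap: 0.5
finger_force: 11.1
```

Firm contact at z = 18 mm, the flap's stop. Lifting off and checking.

Scaled: -50 mm is -0.8, -30 mm is -0.48.

Call:
{"name": "send_path", "arguments": {"offsets": [[0, [0, 0, -0.08], [0, 0, 0]], [0, [0, 0, -0.48], [0, 0, 0]], [0, [0, 0, -0.8], [0, 0, 0]], [0, [-0.32, 0, -0.8], [0, 0, 0]], [0, [-0.32, 0, -0.8], [0, 0, 0]], [0, [0, 0, -0.48], [0, 0, 0]], [0, [0, 0, 0], [0, 0, 0]], [0, [0, 0, 0], [0, 0, 0]]]}}

```text
t: 19.2
position: [391.7, 135.5, 229.7]
orientation: [179.9, 0.1, -13.7]
contact_force: [-0.2, 0.6, -0.3]
finger_gap: 0.1
finger_force: 0.0
```

Run:
```python
from h import *
Z["flap_edge"]=12
s=look("wrist",["red_capsule","flap_edge","flap_hinge","touch_mark","matchbox"])
cv2.imwrite("pics/w7.png",s["image"][...,::-1])
```

```text
wrist red_capsule 0.61 [210. 128.] [471.7 201.9]
wrist flap_edge 0.97 [309. 188.] [372.7 101.2]
wrist flap_hinge 0.93 [311.  40.] [538.6  61.5]
wrist touch_mark 0.7 [309. 167.] [421.5 104. ]
wrist touch_mark 0.4 [ 36. 235.] [420.9 343.7]
wrist touch_mark 0.17 [308.  40.] [511.5  84.5]
wrist matchbox 0.94 [161. 196.] [404.5 289.1]
wrist matchbox 0.74 [519. 127.] [ 384.6 -175.5]
```

View pics/w7.png

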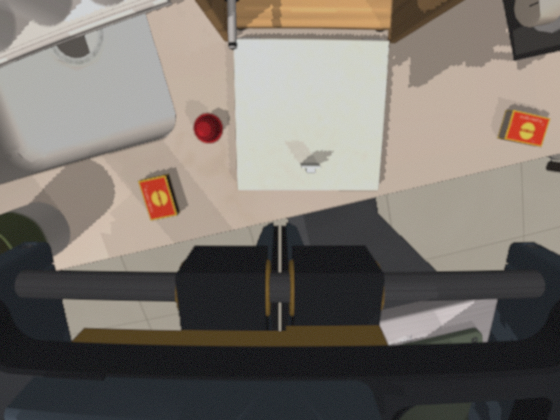

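The flap lies flat (edge at (309,188), 171 mm from the hinge), the capsule stands upright at (208,128) well clear, and the matchbox is unmoved at (527,127).

```bash
python3 -c "from cell import ctrl; print(ctrl.job_done())"
```

```text
the job is handed in; nothing more can be done
None
```

The job is handed in: the red capsule is slid about 120 mm left of the cupboard's middle, and the flap was pressed, sprang ajar, and was pushed down flat to its stop; the verdict was not shown.

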